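# Check a hand mill for a worn coupling and put it where it belongs

## Task

Take the spice mill that stands outside the wooden gallery, stand it on the rubber mat and let go, then take it by its top handle and wiggle it: anticlockwise until it starts to drive the spindle, then clockwise until it drives it again, only far enough to feel the bite and not winding the spindle round. If the handle's free play from bite to bite is more than about 30 degrees the coupling is worn: stand the mill in the plywood crate; if it is less, stand it in the empty place of the gallery beside its twin. Leave the twin, the glass jar, the steel bowl and the stone pestle where they are, do not knock a mill over, and leave everything standing free.

Things in the scene. Friction and masses are not known exactly. Their poses are not given: they have to be found in the camera images.
- mat_top (a point): centre of the top of the black rubber mat, 150 x 150 x 3 mm, fixed on the bench
- crate_in (a point): centre of the inner floor (8 mm above the bench) of the low square open plywood crate, fixed, outside 170 x 170 mm, walls 8 mm thick and 50 mm high; axes along its sides
- place_near (a point): centre, at bench level, of the empty standing place (the one nearer the robot) of the gallery: a fixed floorless dark wooden fence 30 mm high, 12 mm thick, 290 mm long along this point's x; its back rail's inner face is 58 mm away at +y, the near end rail's 71 mm away at -x; open at -y and on top
- place_far (a point): same as place_near, for the gallery's other standing place, 124 mm further along +x, where the twin mill stands
- mill_a: spice mill, one of two alike; which of them stands outside the gallery varies. Loose, about 0.7 kg, upright. Origin: centre of its underside, z up. Foot disc 72 mm across and 10 mm high, glass part 52 mm across up to 60 mm, steel barrel 56 mm across from 60 to 110 mm (a grip here from above with the TCP 105 mm over the underside clears the handle), 140 mm high in all
- mill_b: spice mill, one of two alike; which of them stands outside the gallery varies. Loose, about 0.7 kg, upright. Origin: centre of its underside, z up. Foot disc 72 mm across and 10 mm high, glass part 52 mm across up to 60 mm, steel barrel 56 mm across from 60 to 110 mm (a grip here from above with the TCP 105 mm over the underside clears the handle), 140 mm high in all
- mill_a_grip (a point): centre of the wooden bar handle on top of mill_a, 132 mm above its underside: the bar is 52 mm long along this point's x, 12 mm wide (y) and 16 mm high; under it a free gap of 8 mm to the brass spindle disc. It turns about the mill's vertical axis
- mill_b_grip (a point): centre of the wooden bar handle on top of mill_b, 132 mm above its underside: the bar is 52 mm long along this point's x, 12 mm wide (y) and 16 mm high; under it a free gap of 8 mm to the brass spindle disc. It turns about the mill's vertical axis
- mill_a_handle (a joint): angle (rad) of the handle relative to the spindle, positive anticlockwise from above. Nearly free (0.004 N m) between two hard ends, equally far either side of 0, where it bites and carries the spindle along while this reading stops growing. Travel from end to end is the free play: not told, differs between the mills. Starts between the ends
- mill_b_handle (a joint): angle (rad) of the handle relative to the spindle, positive anticlockwise from above. Nearly free (0.004 N m) between two hard ends, equally far either side of 0, where it bites and carries the spindle along while this reading stops growing. Travel from end to end is the free play: not told, differs between the mills. Starts between the ends
- mill_a_spindle (a joint): angle (rad) of the spindle in the mill, positive anticlockwise from above; starts within 0.1 of 0, stays where it is left, takes about 0.08 N m to turn. The spindle is the brass disc, 40 mm across with a small pointer, under the handle. Past 0.6 either way counts as winding it round
- mill_b_spindle (a joint): angle (rad) of the spindle in the mill, positive anticlockwise from above; starts within 0.1 of 0, stays where it is left, takes about 0.08 N m to turn. The spindle is the brass disc, 40 mm across with a small pointer, under the handle. Past 0.6 either way counts as winding it round
- jar: small glass jar, 56 mm across, 85 mm high, origin under its centre; bystander
- bowl: stainless steel bowl, 130 mm across, 50 mm high, origin under its centre; bystander
- ulekan: stone pestle standing upright, 64 mm across, 95 mm high, origin under its centre; bystander

How it is judged:
On the way, in this order (a step that is already met when the one before it is completed fails the run):
1. a mill stands upright on the rubber mat, let go (((x of mill_a in the frame of mat_top between -0.06 and 0.06 m and y of mill_a in the frame of mat_top between -0.06 and 0.06 m and z of mill_a in the frame of mat_top below 0.012 m and angle between mill_a's own z axis and vertical below 0.12 rad and linear speed of mill_a below 0.02 m/s and contact force between the fingers and mill_a below 0.2 N) or (x of mill_b in the frame of mat_top between -0.06 and 0.06 m and y of mill_b in the frame of mat_top between -0.06 and 0.06 m and z of mill_b in the frame of mat_top below 0.012 m and angle between mill_b's own z axis and vertical below 0.12 rad and linear speed of mill_b below 0.02 m/s and contact force between the fingers and mill_b below 0.2 N))), for 0.2 s.
2. on the mat, its handle is held and turned anticlockwise to the end of its free play (((x of mill_a in the frame of mat_top between -0.06 and 0.06 m and y of mill_a in the frame of mat_top between -0.06 and 0.06 m and z of mill_a in the frame of mat_top below 0.012 m and angle between mill_a's own z axis and vertical below 0.12 rad and contact force between the fingers and mill_a above 1 N and value of joint mill_a_handle above 0.4 rad) or (x of mill_b in the frame of mat_top between -0.06 and 0.06 m and y of mill_b in the frame of mat_top between -0.06 and 0.06 m and z of mill_b in the frame of mat_top below 0.012 m and angle between mill_b's own z axis and vertical below 0.12 rad and contact force between the fingers and mill_b above 1 N and value of joint mill_b_handle above 0.1 rad))), for 0.05 s.
3. on the mat, its handle is held and turned clockwise to the other end of its free play (((x of mill_a in the frame of mat_top between -0.06 and 0.06 m and y of mill_a in the frame of mat_top between -0.06 and 0.06 m and z of mill_a in the frame of mat_top below 0.012 m and angle between mill_a's own z axis and vertical below 0.12 rad and contact force between the fingers and mill_a above 1 N and value of joint mill_a_handle below -0.4 rad) or (x of mill_b in the frame of mat_top between -0.06 and 0.06 m and y of mill_b in the frame of mat_top between -0.06 and 0.06 m and z of mill_b in the frame of mat_top below 0.012 m and angle between mill_b's own z axis and vertical below 0.12 rad and contact force between the fingers and mill_b above 1 N and value of joint mill_b_handle below -0.1 rad))), for 0.05 s.
At the end, for the whole second after the job is handed in: The checked mill stands upright (7 degrees), free and at rest: in the crate if its play is over 30 degrees (within 60 mm of its centre along each side), else in the gallery's empty place (within 40 mm along each axis); the twin stands within 35 mm of its own place's centre (((x of mill_a in the frame of crate_in between -0.06 and 0.06 m and y of mill_a in the frame of crate_in between -0.06 and 0.06 m and z of mill_a in the frame of crate_in below 0.012 m and angle between each of mill_a, mill_b's own z axis and vertical below 0.12 rad and linear speed of each of mill_a, mill_b below 0.02 m/s and contact force between the fingers and mill_a below 0.2 N and x of mill_b in the frame of place_far between -0.035 and 0.035 m and y of mill_b in the frame of place_far between -0.035 and 0.035 m and z of mill_b in the frame of place_far below 0.012 m and contact force between the fingers and mill_b below 0.2 N) or (x of mill_b in the frame of place_near between -0.04 and 0.04 m and y of mill_b in the frame of place_near between -0.04 and 0.04 m and z of mill_b in the frame of place_near below 0.012 m and angle between each of mill_b, mill_a's own z axis and vertical below 0.12 rad and linear speed of each of mill_b, mill_a below 0.02 m/s and contact force between the fingers and mill_b below 0.2 N and x of mill_a in the frame of place_far between -0.035 and 0.035 m and y of mill_a in the frame of place_far between -0.035 and 0.035 m and z of mill_a in the frame of place_far below 0.012 m and contact force between the fingers and mill_a below 0.2 N))); the robot touches nothing.
It fails at once if a mill is knocked over (tipped past 40 degrees) (angle between any of mill_a, mill_b's own z axis and vertical above 0.7 rad).
It fails at once if a spindle is wound round (past 0.6 rad either way) (value of joint any of mill_a_spindle, mill_b_spindle above 0.6 rad or value of joint any of mill_a_spindle, mill_b_spindle below -0.6 rad).
It fails at once if a bystander is shifted by more than 30 mm (distance of any of jar, bowl, ulekan from where it was at the start of the episode above 0.03 m).
It also fails if it takes over 67 s, if anything falls off the work surface, if the arm or the gripper's body presses on something with over 40 N, if the wrist force passes 120 N, or if a joint passes its speed limit or range.

## Robot

A 7-joint arm with a two-finger parallel gripper is mounted at the origin on the work surface. World frame = base frame: x ahead of the robot, y to its left, z up, the work surface at z = 0. Lengths are in m, angles in rad, forces in N, time in s.
With the tool pointing down it reaches from about 0.4 to 0.85 m from the base axis. Payload 10.4 kg.
Tool frame: the origin (TCP) lies between the finger pads, 19 mm behind the fingertips; this is the grasp point; z points along the fingers, y is the line along which they close (so a half turn about z gives the same grasp; the last joint's range is limited). The gripper opens to 85 mm and grips with 20 to 120 N. Pads are 22 mm wide; open, the fingers measure 114 mm over their backs; the gripper's body (76 mm by 85 mm) begins 54 mm behind the grasp point. The pads swing forward as they close: fully open they stand 13 mm farther back than shut.
Start: joints at [-1.236, 0.332, -0.065, 1.46, 0.022, 1.35, -0.088], TCP at [0.219, 0.585, 0.25] pointing down, gripper open.
Joint ranges: [-2.6, 2.6], [-0.5, 2.12], [-1.47, 1.34], [0.16, 2.42], [-1.27, 4.41], [0.06, 2.06], [-2.6, 2.6]. Speed limits (rad/s): [2.22, 2.22, 2.79, 2.79, 3.14, 3.14, 3.14].

## Interface

Orientations are given as a unit quaternion [x, y, z, w].
In Python, from workcell import manip gives the robot as it stands.
- The arm moves only by the shell command python3 jog.py 'ROWS' [FORCE]. ROWS is a JSON object whose key "steps" holds a list of rows, 1 to 20 of them, each of 7 numbers: a rotation vector rx, ry, rz in parts of the range, where 1.0 means pi/2 rad, then dx, dy, dz in normalised numbers (1 is 1 m), then the opening from 0.0 (shut) to 1.0 (fully open); each row is the pose to reach, as a shift and turn from the pose commanded when the command began, along the tool's axes at that moment; what a row does not reach only later rows make up. A row lasts 1/8 s, in which the tool goes at most 0.0625 m and 0.188 rad, less where a joint would pass 70% of its speed; a pose out of reach is approached as far as the arm can. The fingers move at their own pace and stop on an object; FORCE is the grip in N (left out, the last holds). Time passes only in rows, so rows that do not move let the fingers close. It prints the time, the measured TCP pose, the force, the opening and the grip force at its end. Input that does not fit is refused with a message, and nothing moves.
- manip.get_obs(): the state, without advancing time (a new reading comes with each control period).
- manip.camera(name): name is "side" or "top" or "wrist"; returns the picture (384x512x3 uint8, blue, green, red); there is no depth.
- manip.calibration(name): a dict with "fx", "fy", "cx", "cy" (pixels), "world_from_camera" (4x4, takes a point from camera to world coordinates); the wrist camera has in their place "tool_from_camera" (4x4, takes a point from camera to tool coordinates, whose origin is the TCP and whose axes are the flange's). Camera axes: x right, y up, looking along -z (the intrinsics and any distortion apply to the point x, -y, -z); pixel columns grow to the right and rows downward; lengths in m; the calibration is good to about 2 mm. A picture is of the moment at which its call begins: read the wrist's pose just before it. calibration takes no time and is no camera call.
- manip.hand_in(): hands the job in; it is judged then, once.
The state is a dict: "clock": time; "joint_pos": joint angles; "joint_velocities": joint speeds; "tau": joint torques, N m; "position": TCP position; "ee_rot": TCP orientation; "ft_force": force on the tool from outside, world axes, zero at the start; "torque": the same for the moment, N m; "grip_width": opening from 0.0 (shut) to 1.0 (fully open); "grasp_force": force on a finger pad.
Only numpy, scipy, OpenCV 4.12 (cv2) and the standard library are available. Lean on these libraries where they do the work, as an engineer would, in place of code of your own. Each camera call takes 0.05 s, during which the arm holds its last target. There are 200 camera calls.

## Working session

There is one attempt and no reset: what is moved stays moved. The work goes in short steps, Python scripts to look and compute and a shell command to move; the robot and the scene stay as the last step left them, time stands still between calls to the robot, and variables do not carry over. Pictures are saved under pics/ and viewed, at most 10 in all, crops included, and the job is handed in when it is done.

```bash
ls; mkdir -p pics; cat > h.py <<'E'
import numpy as np, cv2
from workcell import manip
from scipy.spatial.transform import Rotation as R
def cal(n, obs=None):
    c=manip.calibration(n)
    if n=="wrist":
        T=np.eye(4); T[:3,:3]=R.from_quat(obs["ee_rot"]).as_matrix(); T[:3,3]=obs["position"]
        W=T@np.array(c["tool_from_camera"])
    else: W=np.array(c["world_from_camera"])
    return c,W
def ray(n,u,v,obs=None):
    c,W=cal(n,obs)
    K=np.array([[c["fx"],0,c["cx"]],[0,c["fy"],c["cy"]],[0,0,1]])
    d=np.array(c.get("distortion",np.zeros(5)),float)
    p=cv2.undistortPoints(np.array([[[u,v]]],float),K,d)[0,0]
    return W[:3,3], W[:3,:3]@np.array([p[0],-p[1],-1])
def onz(n,u,v,z,obs=None):
    o,d=ray(n,u,v,obs); return o+d*(z-o[2])/d[2]
def tri(r1,r2):
    (a,d),(b,e)=r1,r2
    s,t=np.linalg.lstsq(np.c_[d,-e],b-a,rcond=None)[0]
    p,q=a+s*d,b+t*e
    return (p+q)/2,np.linalg.norm(p-q)
def proj(n,P,obs=None):
    c,W=cal(n,obs); p=np.linalg.inv(W)@np.r_[P,1]
    return c["cx"]+c["fx"]*p[0]/-p[2], c["cy"]-c["fy"]*p[1]/-p[2]
E
python3 - <<'E'
from h import *
for n in("top","side","wrist"):
    print(n,{k:(np.round(v,4).tolist() if not isinstance(v,str) else v) for k,v in manip.calibration(n).items()})
o=manip.get_obs(); print({k:np.round(v,3).tolist() for k,v in o.items()})
for n in("top","side","wrist"): cv2.imwrite(f"pics/{n}0.png",manip.camera(n))
a=[cv2.imread(f"pics/{n}0.png") for n in("top","side")]
cv2.imwrite("pics/t0x.png",cv2.resize(a[0],(800,600),interpolation=cv2.INTER_CUBIC))
cv2.imwrite("pics/s0x.png",cv2.resize(a[1],(800,600),interpolation=cv2.INTER_CUBIC))
E
```

```text
jog.py
pics
workcell.py
top {'fx': 424.1266, 'fy': 424.1266, 'cx': 250.8469, 'cy': 193.8914, 'world_from_camera': [[-0.0007, 0.9864, -0.1645, 0.4154], [-1.0, -0.0009, -0.0008, 0.0322], [-0.001, 0.1645, 0.9864, 1.2057], [0.0, 0.0, 0.0, 1.0]]}
side {'fx': 393.7414, 'fy': 393.7414, 'cx': 253.5153, 'cy': 194.1371, 'world_from_camera': [[0.7416, 0.4812, -0.4674, 0.1191], [-0.6708, 0.5325, -0.5163, -0.5031], [0.0004, 0.6964, 0.7177, 0.8413], [0.0, 0.0, 0.0, 1.0]]}
wrist {'fx': 284.5, 'fy': 284.5, 'cx': 254.0673, 'cy': 192.8193, 'tool_from_camera': [[0.0, 0.9644, 0.2644, 0.0673], [1.0, -0.0004, 0.0013, -0.0005], [0.0013, 0.2644, -0.9644, -0.1235], [0.0, 0.0, 0.0, 1.0]]}
{'clock': 0.0, 'joint_pos': [-1.236, 0.333, -0.065, 1.461, 0.022, 1.35, -0.089], 'joint_velocities': [0.002, 0.002, 0.001, -0.002, 0.0, -0.0, -0.001], 'tau': [-0.001, -62.545, 0.049, -39.161, 0.016, 0.01, 0.0], 'position': [0.219, 0.585, 0.249], 'ee_rot': [0.178, 0.984, -0.001, -0.0], 'ft_force': [0.665, -0.576, 0.657], 'torque': [-0.041, -0.01, -0.027], 'grasp_force': 0.0, 'grip_width': 0.999}
```

View pics/t0x.png

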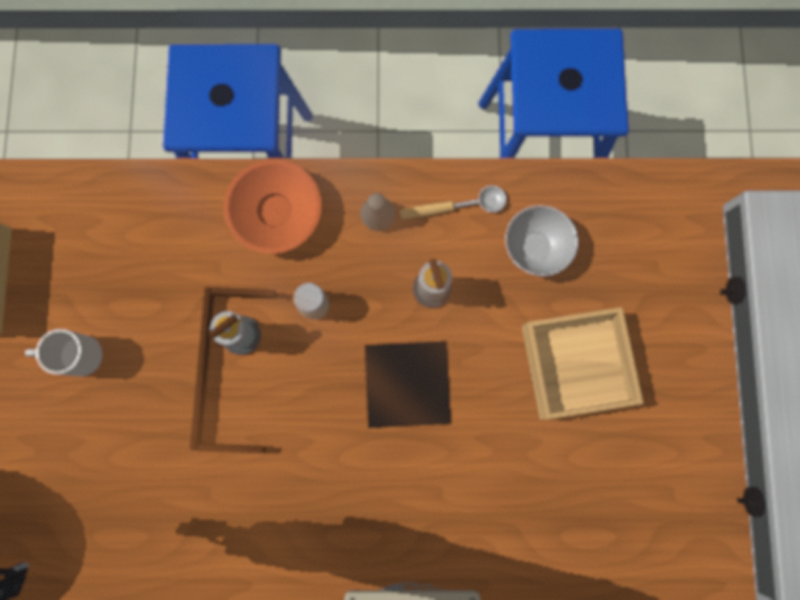

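View pics/s0x.png

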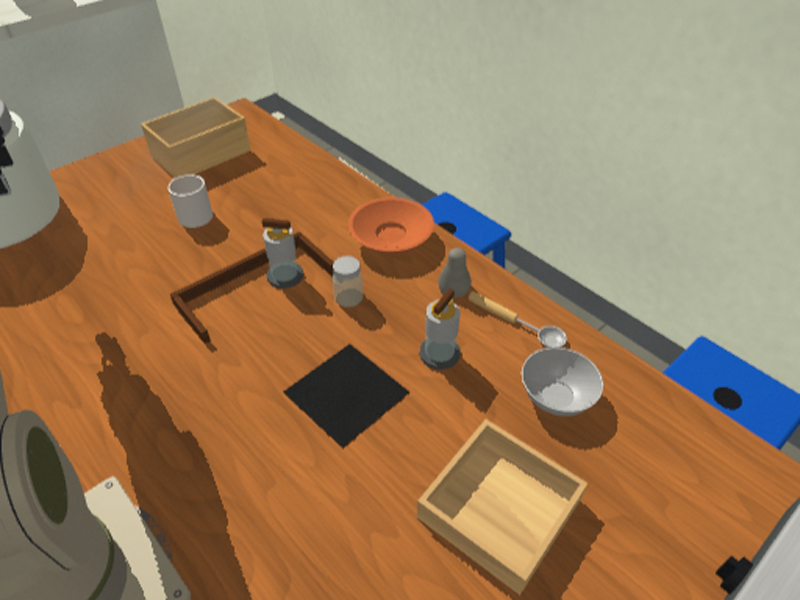

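The top view (800x600) shows the loose mill at about (434,285) and its twin in the gallery's far place at (235,335). The mat is at (408,384), the crate at (582,363), the bowl at (541,241), the jar at (312,302) and the pestle at (378,212). The side view agrees, with the loose mill at (441,335). Next I'll measure by masks and rays.

```bash
cat > m1.py <<'E'
from h import *
I={n:cv2.imread(f"pics/{n}0.png") for n in("top","side")}
H={n:cv2.cvtColor(I[n],cv2.COLOR_BGR2HSV) for n in I}
def blobs(n,lo,hi,box,amin=8):
    m=cv2.inRange(H[n],lo,hi); z=np.zeros_like(m); x0,y0,x1,y1=[int(b/1.5625) for b in box]; z[y0:y1,x0:x1]=m[y0:y1,x0:x1]
    k,l,s,c=cv2.connectedComponentsWithStats(z)
    return sorted([(int(s[i,4]),c[i].round(1).tolist()) for i in range(1,k) if s[i,4]>=amin],reverse=True)[:3],z
def quad(z):
    c=max(cv2.findContours(z,0,1)[0],key=cv2.contourArea); h=cv2.convexHull(c)
    for e in np.arange(2,12,.5):
        q=cv2.approxPolyDP(h,e,True)
        if len(q)==4: return q[:,0].astype(float)
    return cv2.boxPoints(cv2.minAreaRect(c))
# mat
cs={}
for n,b in(("top",(350,320,470,440)),("side",(270,330,425,460))):
    r,z=blobs(n,(0,0,0),(180,255,55),b); q=quad(z); 
    W=np.array([onz(n,u,v,.003) for u,v in q]); cs[n]=q.mean(0)
    print("mat",n,r[:1],W[:,:2].round(3).tolist(),W.mean(0).round(4))
print("mat tri",tri(ray("top",*cs["top"]),ray("side",*cs["side"])))
# brass
for nm,bt,bs in(("loose",(405,255,460,310),(420,280,470,330)),("twin",(205,305,265,345),(255,210,300,245))):
    c={}
    for n,b in(("top",bt),("side",bs)):
        r,z=blobs(n,(18,120,90),(32,255,255),b,3); ys,xs=np.nonzero(z); c[n]=[xs.mean(),ys.mean()] if len(xs) else None; print(nm,n,r)
    if all(v is not None for v in c.values()): print(nm,"brass",tri(ray("top",*c["top"]),ray("side",*c["side"])), onz("top",*c["top"],.116))
# crate
for n,b,z in(("top",(510,295,660,430),.05),("side",(405,410,600,595),.05)):
    r,m=blobs(n,(10,40,100),(28,150,255),b); 
    print("crate",n,r[:1],quad(m).tolist())
S=1/1.5625
pts={"crateTL":((527,324),(487,422)),"crateTR":((625,311),(586,485)),"crateBR":((642,405),(521,592)),"crateBL":((541,419),(419,505)),
"galFarBack":((210,288),(298,233)),"galNearBack":((192,449),(172,296)),"galNearEnd":((278,451),(210,345)),"bowl":((541,241),None),
"mugc":((68,350),None)}
for k,(a,b) in pts.items():
    a=np.array(a)*S
    if b is not None: print(k,tri(ray("top",*a),ray("side",*np.array(b)*S)), onz("top",*a,.03).round(3))
    else: print(k,onz("top",*a,.05).round(3))
E
python3 m1.py
```

```text
mat top [(1267, [267.6, 239.9])] [[0.535, 0.073], [0.538, -0.03], [0.501, -0.061], [0.403, -0.065]] [ 0.4942 -0.0206  0.003 ]
mat side [(2639, [221.1, 252.3])] [[0.534, 0.078], [0.541, -0.066], [0.397, -0.072], [0.391, 0.074]] [0.4657 0.0036 0.003 ]
mat tri (array([ 0.47693681, -0.01173202,  0.01111395]), np.float64(0.03701415345863823))
loose top [(42, [274.5, 177.6]), (7, [283.6, 174.4])]
loose side [(85, [284.2, 199.0])]
loose brass (array([ 0.64711591, -0.0346978 ,  0.09950733]), np.float64(0.004854066102396626)) [ 0.64167567 -0.03228324  0.116     ]
twin top [(52, [147.2, 211.6]), (19, [141.2, 205.2])]
twin side [(72, [177.2, 149.0])]
twin brass (array([0.55494273, 0.30797173, 0.10908653]), np.float64(0.0029253069187545736)) [0.55533955 0.30553796 0.116     ]
crate top [(4447, [372.3, 232.6])] [[397.0, 196.0], [412.0, 258.0], [346.0, 268.0], [334.0, 207.0]]
crate side [(6762, [320.4, 322.2])] [[310.0, 268.0], [375.0, 309.0], [333.0, 379.0], [267.0, 331.0]]
crateTL (array([ 0.57274664, -0.20699371,  0.04082799]), np.float64(0.0026556958180678145)) [ 0.573 -0.208  0.03 ]
crateTR (array([ 0.59142394, -0.37464204,  0.05644198]), np.float64(0.002620497387863423)) [ 0.597 -0.385  0.03 ]
crateBR (array([ 0.42721235, -0.40350632,  0.02826151]), np.float64(0.006535262446770814)) [ 0.43  -0.405  0.03 ]
crateBL (array([ 0.40757014, -0.22914284,  0.02654821]), np.float64(0.004521352219690179)) [ 0.406 -0.227  0.03 ]
galFarBack (array([0.63541803, 0.36321403, 0.03148787]), np.float64(0.007908071979079005)) [0.639 0.362 0.03 ]
galNearBack (array([0.3540247 , 0.38314486, 0.02115633]), np.float64(0.0008631846856305675)) [0.355 0.38  0.03 ]
galNearEnd (array([0.34854923, 0.2346345 , 0.01388804]), np.float64(0.004298741829769802)) [0.351 0.231 0.03 ]
bowl [ 0.721 -0.235  0.05 ]
mugc [0.525 0.6   0.05 ]
```

```bash
python3 jog.py '{"steps": [[0,0,0,-0.611,-0.432,0,1],[0,0,0,-0.611,-0.432,0,1],[0,0,0,-0.611,-0.432,0,1],[0,0,0,-0.611,-0.432,0,1],[0,0,0,-0.611,-0.432,0,1],[0,0,0,-0.611,-0.432,0,1],[0,0,0,-0.611,-0.432,0,1],[0,0,0,-0.611,-0.432,0,1],[0,0,0,-0.611,-0.432,0,1],[0,0,0,-0.611,-0.432,0,1],[0,0,0,-0.611,-0.432,0,1],[0,0,0,-0.611,-0.432,0,1],[0,0,0,-0.611,-0.432,0,1],[0,0,0,-0.611,-0.432,0,1]]}' 40
python3 - <<'E'
from h import *
o=manip.get_obs(); np.save("o1.npy",o,allow_pickle=True); im=manip.camera("wrist"); print(np.round(o["joint_pos"],2))
cv2.imwrite("pics/w1.png",im); cv2.imwrite("pics/w1x.png",cv2.resize(im,(800,600)))
E
```

```text
clock: 1.9
position: [0.6397, -0.0327, 0.2494]
ee_rot: [0.178, 0.984, 0.0, -0.001]
ft_force: [0.4, 0.5, 0.2]
grip_width: 1.0
grasp_force: 0.0
[-0.36  0.38  0.45  1.44 -0.17  1.36  1.31]
```

View pics/w1x.png

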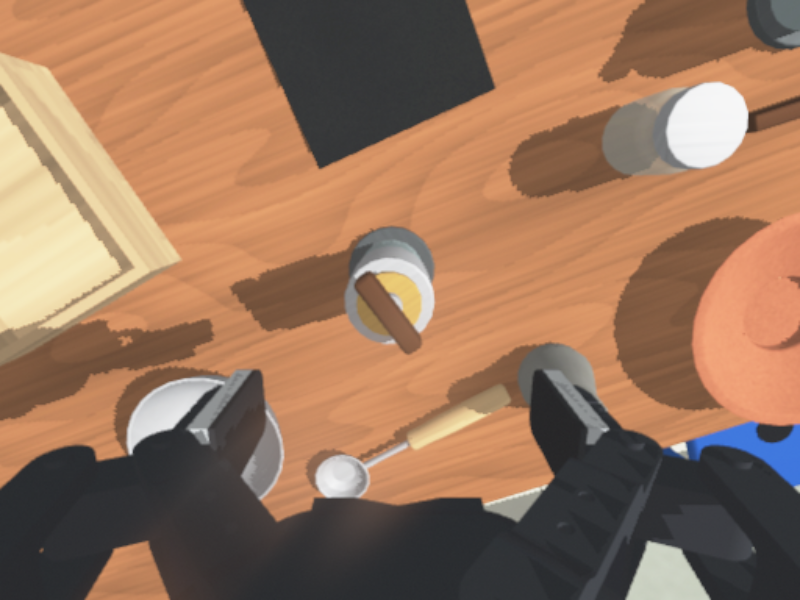

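The wrist view shows the barrel rim at about (390,300) in the 800x600 picture. The bar handle runs from (365,280) to (412,345). Next I'll get the rim circle and triangulate the handle.

```bash
python3 - <<'E'
from h import *
o=np.load("o1.npy",allow_pickle=True).item(); S=1/1.5625
im=cv2.imread("pics/w1.png"); h=cv2.cvtColor(im,cv2.COLOR_BGR2HSV)
x0,y0,x1,y1=205,140,295,235
m=np.zeros(h.shape[:2],np.uint8); m[y0:y1,x0:x1]=cv2.inRange(h,(0,0,165),(180,45,255))[y0:y1,x0:x1]
p=np.argwhere(m)[:,::-1].astype(np.float32); c,r=cv2.minEnclosingCircle(p); print("rim",c,r,onz("wrist",*c,.11,o), "radius m",r/284.5*(o["position"][2]+.1235-.11)/.96)
hm=np.zeros(h.shape[:2],np.uint8); yy,xx=np.mgrid[:384,:512]
box=(np.hypot(xx-c[0],yy-c[1])<r+8)
hm[box]=cv2.inRange(h,(0,60,0),(15,255,140))[box]
k,l,s,cc=cv2.connectedComponentsWithStats(hm); i=1+np.argmax(s[1:,4]); q=np.argwhere(l==i)[:,::-1].astype(np.float32)
vx,vy,_,_=cv2.fitLine(q,2,0,.01,.01).ravel(); hc=cc[i]; print("handle",s[i,4],hc)
t=(q-hc)@[vx,vy]; e=[hc+np.array([vx,vy])*t.min(),hc+np.array([vx,vy])*t.max()]
A,B=[onz("wrist",*k,.138,o) for k in e]; print(A,B,"len",np.linalg.norm(A-B),"ang",np.degrees(np.arctan2(*(B-A)[[1,0]])))
top=np.array([437,273])*S; side=np.array([444,300])*S
print(tri(ray("wrist",*hc,o),ray("side",*side)),tri(ray("top",*top),ray("side",*side)))
for n in("top","side"):
    b=cv2.imread(f"pics/{n}0.png"); 
T=R.from_quat(o["ee_rot"]).as_matrix()
cr=onz("wrist",*c,.11,o)
print("d tool",T.T@(np.array([cr[0],cr[1],o["position"][2]])-o["position"]))
# mat corners wrist
print([onz("wrist",*np.array(u)*S,.003,o).round(3).tolist() for u in((319,168),(494,87))])
# twin foot & jar
print("jar",onz("wrist",*np.array((707,124))*S,.085,o).round(3))
E
```

```text
rim (252.5, 188.0) 31.89445686340332 [ 0.63873498 -0.03485847  0.11      ] radius m 0.030703210747728065
handle 779 [246.84210526 198.81258023]
[ 0.61632385 -0.04589313  0.138     ] [ 0.66624739 -0.03340589  0.138     ] len 0.05146155214143047 ang 14.043107373873541
(array([ 0.64077077, -0.04083264,  0.13477377]), np.float64(0.0011131589718511663)) (array([ 0.64337849, -0.04070152,  0.13352267]), np.float64(0.002347002113310332))
d tool [ 1.39949821e-04 -2.31811476e-03  8.65970204e-08]
[[0.546, -0.065, 0.003], [0.538, 0.083, 0.003]]
jar [0.612 0.177 0.085]
```

```bash
python3 jog.py '{"steps": [[0,0,0,-0.003,-0.005,0.06,1],[0,0,0,-0.003,-0.005,0.11,1],[0,0,0,-0.003,-0.005,0.145,1],[0,0,0,-0.003,-0.005,0.145,1],[0,0,0,-0.003,-0.005,0.145,0.5],[0,0,0,-0.003,-0.005,0.145,0.5],[0,0,0,-0.003,-0.005,0.145,0.5],[0,0,0,-0.003,-0.005,0.145,0.5]]}' 40
```

```text
clock: 2.95
position: [0.6422, -0.0387, 0.1076]
ee_rot: [0.178, 0.984, 0.001, 0.002]
ft_force: [-1.1, -0.3, 7.9]
grip_width: 0.636
grasp_force: 41.9
```

The manual's scale: turns go in shares of pi/2 rad. Converting my numbers, 0.18 rad / 1.5708 = 0.1146.

```bash
python3 jog.py '{"steps": [[0,0,0,0,0,-0.03,0.5],[0,0,0,0,0,-0.06,0.5],[0,0,0.1146,0.02,-0.002,-0.06,0.5],[0,0,0.2292,0.05,-0.006,-0.06,0.5],[0,0,0.3438,0.08,-0.01,-0.06,0.5],[0,0,0.4584,0.11,-0.013,-0.06,0.5],[0,0,0.573,0.14,-0.016,-0.06,0.5],[0,0,0.6875,0.165,-0.019,-0.06,0.5],[0,0,0.8021,0.18,-0.021,-0.06,0.5],[0,0,0.904,0.18,-0.021,-0.06,0.5],[0,0,0.9995,0.18,-0.021,-0.06,0.5],[0,0,0.9995,0.18,-0.021,-0.06,0.5],[0,0,0.9995,0.18,-0.021,-0.06,0.5]]}'
python3 -c "
from h import *
print(np.round(manip.get_obs()['joint_pos'],2))"
```

```text
clock: 4.58
position: [0.4649, 0.0044, 0.1652]
ee_rot: [0.821, 0.572, 0.0, -0.0]
ft_force: [0.4, 1.2, -6.0]
grip_width: 0.634
grasp_force: 45.7
[-0.69  0.03  0.6   2.   -0.02  1.11 -0.44]
```

```bash
python3 jog.py '{"steps": [[0,0,0,0,0,0.035,0.5],[0,0,0,0,0,0.05,0.5],[0,0,0,0,0,0.054,0.5],[0,0,0,0,0,0.054,0.5],[0,0,0,0,0,0.054,0.8],[0,0,0,0,0,0.054,1],[0,0,0,0,0,0.054,1],[0,0,0,0,0,0.054,1],[0,0,0,0,0,0.02,1],[0,0,0,0,0,-0.035,1],[0,0,0,0,0,-0.095,1],[0,0,0,0,0,-0.095,1],[0,0,0,0,0,-0.095,1]]}'
python3 - <<'E'
from h import *
o=manip.get_obs(); np.save("o2.npy",o,allow_pickle=True); im=manip.camera("wrist"); print(np.round(o["joint_pos"],2))
cv2.imwrite("pics/w2.png",im); cv2.imwrite("pics/w2x.png",cv2.resize(im,(800,600)))
E
```

```text
clock: 6.2
position: [0.4648, 0.0045, 0.2597]
ee_rot: [0.821, 0.57, 0.0, -0.0]
ft_force: [-0.2, -0.2, -1.2]
grip_width: 1.005
grasp_force: 0.0
[-0.71 -0.07  0.59  1.88  0.04  1.32 -0.49]
```

View pics/w2x.png

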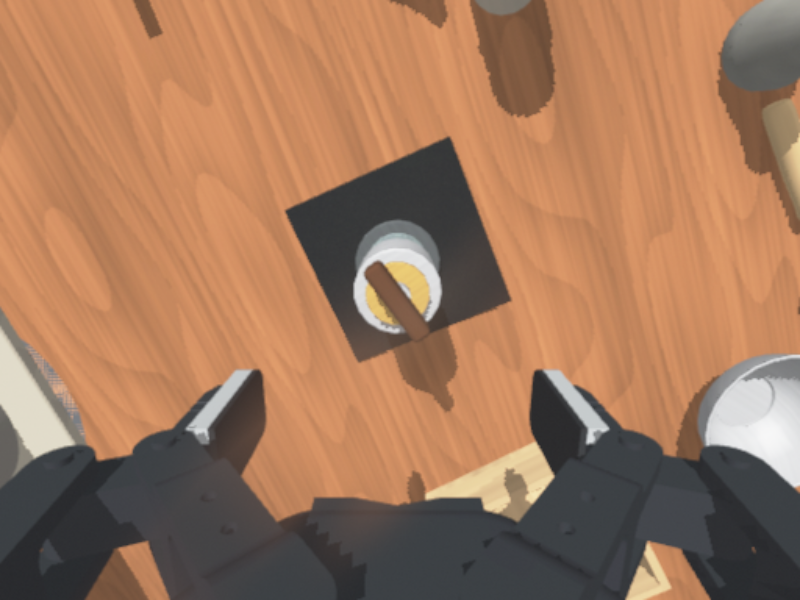

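The mill stands free on the mat, rim centre about (397,290). The bar runs from (373,267) to (422,335). Next I'll work out the turn and shift to align with it.

```bash
cat > hand.py <<'E'
from h import *
def handle(im,o,c0,r0=40,zt=.141):
    h=cv2.cvtColor(im,cv2.COLOR_BGR2HSV); yy,xx=np.mgrid[:384,:512]
    m=cv2.inRange(h,(0,60,0),(15,255,140)); m[np.hypot(xx-c0[0],yy-c0[1])>r0]=0
    k,l,s,cc=cv2.connectedComponentsWithStats(m); i=1+np.argmax(s[1:,4])
    q=np.argwhere(l==i)[:,::-1].astype(np.float32); vx,vy,_,_=cv2.fitLine(q,2,0,.01,.01).ravel(); d=np.array([vx,vy])
    t=(q-cc[i])@d; A,B=[onz("wrist",*(cc[i]+d*x),zt,o) for x in(t.min(),t.max())]
    C=onz("wrist",*cc[i],zt-.003,o)
    T=R.from_quat(o["ee_rot"]).as_matrix(); v=T.T@(B-A)
    print("area",s[i,4],"px",cc[i].round(1),"C",C.round(4),"mid",((A+B)/2).round(4),"len",np.linalg.norm(A-B).round(4),
      "rz to align x:",round(((np.arctan2(v[1],v[0])+np.pi/2)%np.pi)-np.pi/2,3),"world ang",round(np.degrees(np.arctan2(*(B-A)[[1,0]]))%180,1))
    print("tool shift",(T.T@(C-o["position"])).round(4))
    return m
E
python3 - <<'E'
from hand import *
o=np.load("o2.npy",allow_pickle=True).item(); handle(cv2.imread("pics/w2.png"),o,(254,188))
E
```

```text
area 1481 px [255.  204.2] C [ 0.4611 -0.0067  0.138 ] mid [ 0.4604 -0.0006  0.141 ] len 0.0593 rz to align x: -0.554 world ang 101.3
tool shift [-0.0118  0.0004  0.1217]
```

```bash
sed -i 's/(0,60,0),(15,255,140)/(0,90,35),(15,255,150)/' hand.py; python3 - <<'E'
from hand import *
o=np.load("o2.npy",allow_pickle=True).item(); im=cv2.imread("pics/w2.png")
for r in(30,34): handle(im,o,(254,192),r)
h=cv2.cvtColor(im,cv2.COLOR_BGR2HSV); print(h[193,255],h[175,240],h[210,267],h[225,270],h[150,255])
E
```

```text
area 808 px [254.2 194.1] C [0.4637 0.0024 0.138 ] mid [0.464  0.0033 0.141 ] len 0.0523 rz to align x: -0.585 world ang 103.1
tool shift [-0.0024 -0.0003  0.1217]
area 943 px [256.  197.8] C [ 0.464  -0.0014  0.138 ] mid [0.4639 0.0014 0.141 ] len 0.0562 rz to align x: -0.545 world ang 100.8
tool shift [-0.0058  0.0013  0.1217]
[ 11 112 127] [ 11 117 124] [ 11 113 129] [ 12 123 131] [ 88  24 192]
```

To row units: -0.585 rad / 1.5708 = -0.3724.

```bash
python3 jog.py '{"steps": [[0,0,-0.1146,-0.002,0,0.03,1],[0,0,-0.2292,-0.002,0,0.06,1],[0,0,-0.3183,-0.002,0,0.09,0.7],[0,0,-0.3724,-0.002,0,0.1147,0.5],[0,0,-0.3724,-0.002,0,0.1147,0.3],[0,0,-0.3724,-0.002,0,0.1147,0.2],[0,0,-0.3724,-0.002,0,0.1147,0],[0,0,-0.3724,-0.002,0,0.1147,0],[0,0,-0.3724,-0.002,0,0.1147,0],[0,0,-0.3724,-0.002,0,0.1147,0],[0,0,-0.3724,-0.002,0,0.1147,0]]}' 25
cat > st.py <<'E'
from h import *
o=manip.get_obs(); x=R.from_quat(o["ee_rot"]).as_matrix()[:,0]
print("t",round(o["clock"],2),"tq",np.round(o["torque"],3),"f",np.round(o["ft_force"],1),"pos",np.round(o["position"],4),"yaw",round(np.arctan2(x[1],x[0]),4),"q7",round(o["joint_pos"][6],3),"tau7",round(o["tau"][6],3),"w",round(o["grip_width"],3),"g",round(o["grasp_force"],1))
E
python3 st.py
```

```text
clock: 7.62
position: [0.4647, 0.0026, 0.146]
ee_rot: [0.622, 0.783, 0.001, 0.0]
ft_force: [-0.6, -0.3, 7.1]
grip_width: 0.132
grasp_force: 32.2
t 7.62 tq [-0.218  0.467 -0.058] f [-0.6 -0.3  7.1] pos [0.4647 0.0026 0.146 ] yaw 1.7984 q7 0.168 tau7 0.002 w 0.132 g 32.2
```

To row units: -0.1 rad / 1.5708 = -0.0637.

```bash
python3 jog.py '{"steps": [[0,0,0,0,0,-0.001,0],[0,0,0,0,0,-0.001,0]]}'>/dev/null; python3 st.py; python3 jog.py '{"steps": [[0,0,-0.0318,0,0,0,0],[0,0,-0.0637,0,0,0,0],[0,0,-0.0637,0,0,0,0]]}'>/dev/null; python3 st.py;  python3 jog.py '{"steps": [[0,0,-0.0318,0,0,0,0],[0,0,-0.0637,0,0,0,0],[0,0,-0.0637,0,0,0,0]]}'>/dev/null; python3 st.py
```

```text
t 7.88 tq [-0.036  0.206  0.014] f [-1.1 -0.  -1.9] pos [0.464  0.0026 0.1462] yaw 1.7987 q7 0.167 tau7 -0.011 w 0.136 g 30.7
t 8.25 tq [0.037 0.187 0.02 ] f [-0.7  0.9 -1.2] pos [0.4641 0.0027 0.1462] yaw 1.8985 q7 0.267 tau7 0.553 w 0.129 g 30.6
t 8.62 tq [ 0.087  0.014 -0.003] f [-0.5  0.3 -2.6] pos [0.4642 0.0026 0.1461] yaw 1.9975 q7 0.365 tau7 0.538 w 0.132 g 30.5
```

To row units: -0.04 rad / 1.5708 = -0.0255.

```bash
cat > tz.py <<'E'
from h import *
o=manip.get_obs(); x=R.from_quat(o["ee_rot"]).as_matrix()[:,0]
print(round(o["clock"],2),"yaw %.3f tz %.3f tau7 %.3f"%(np.arctan2(x[1],x[0]),o["torque"][2],o["tau"][6]), np.round(o["ft_force"],1))
E
for i in 1 2 3; do python3 jog.py '{"steps": [[0,0,-0.0255,0,0,0,0]]}'>/dev/null; python3 tz.py; python3 jog.py '{"steps": [[0,0,-0.0255,0,0,0,0]]}'>/dev/null; python3 tz.py; python3 jog.py '{"steps": [[0,0,0,0,0,0,0]]}'>/dev/null; python3 tz.py; done
```

```text
8.75 yaw 2.037 tz -0.011 tau7 -0.956 [ 1.   0.1 -3.1]
8.88 yaw 2.078 tz -0.053 tau7 -0.639 [-0.1 -0.6 -2.7]
9.0 yaw 2.077 tz 0.001 tau7 0.421 [ 0.5 -0.5 -3.5]
9.12 yaw 2.117 tz -0.028 tau7 -0.971 [-0.  -0.8 -3.5]
9.25 yaw 2.158 tz -0.006 tau7 -0.645 [ 0.9  0.  -3. ]
9.38 yaw 2.157 tz 0.001 tau7 0.421 [-0.2 -1.3 -4.1]
9.5 yaw 2.197 tz 0.007 tau7 -0.978 [-0.  -0.3 -3.6]
9.62 yaw 2.238 tz 0.014 tau7 -0.651 [ 0.2 -0.3 -3.5]
9.75 yaw 2.237 tz 0.040 tau7 0.421 [-0.2  0.1 -4. ]
```

To row units: -0.04 rad / 1.5708 = -0.0255.

```bash
for i in 1 2 3; do python3 jog.py '{"steps": [[0,0,-0.0255,0,0,0,0]]}'>/dev/null; python3 tz.py; python3 jog.py '{"steps": [[0,0,-0.0255,0,0,0,0]]}'>/dev/null; python3 tz.py; python3 jog.py '{"steps": [[0,0,0,0,0,0,0]]}'>/dev/null; python3 tz.py; done
python3 - <<'E'
from h import *
im=manip.camera("side"); cv2.imwrite("pics/s3.png",im); p=[int(v) for v in proj("side",(.464,.003,.125))]
print(p); cv2.imwrite("pics/s3x.png",cv2.resize(im[p[1]-50:p[1]+50,p[0]-65:p[0]+65],(780,600),interpolation=cv2.INTER_CUBIC))
E
```

```text
9.88 yaw 2.277 tz -0.063 tau7 -0.984 [-0.2 -0.4 -4.6]
10.0 yaw 2.318 tz -0.034 tau7 -0.656 [ 0.8 -0.  -3.8]
10.12 yaw 2.317 tz 0.055 tau7 0.421 [ 0.6  0.  -5.4]
10.25 yaw 2.357 tz -0.065 tau7 -0.990 [ 0.2 -0.2 -4.2]
10.38 yaw 2.398 tz -0.020 tau7 -0.662 [ 0.7  0.2 -4.5]
10.5 yaw 2.397 tz 0.005 tau7 0.422 [ 0.1 -0.3 -4.1]
10.62 yaw 2.437 tz -0.014 tau7 -0.995 [ 0.1  1.1 -5.2]
10.75 yaw 2.478 tz -0.027 tau7 -0.667 [-0.1 -0.7 -5.4]
10.88 yaw 2.477 tz -0.070 tau7 0.422 [-0.1  0.6 -5.7]
[218, 220]
```

View pics/s3x.png

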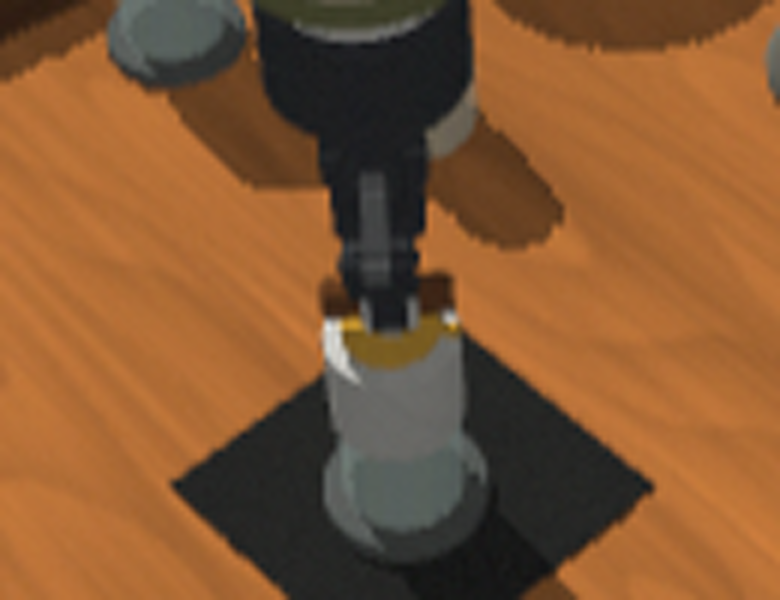

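```bash
python3 st.py
```

```text
t 10.93 tq [-0.009  0.045  0.021] f [-0.3  0.6 -6.3] pos [0.4642 0.0026 0.1462] yaw 2.4766 q7 0.843 tau7 0.139 w 0.133 g 30.0
```

The side crop shows the mill upright on the mat, handle held, but the upward pull of 6 N nearly equals its weight. I'll press down about 1.5 mm before feeling for the bite, and average the torque over several readings.

To row units: -0.04 rad / 1.5708 = -0.0255.

```bash
cat > av.py <<'E'
from h import *
t=[];f=[]
for i in range(5):
    manip.camera("wrist"); o=manip.get_obs(); t.append(o["torque"][2]); f.append(o["ft_force"][2])
x=R.from_quat(o["ee_rot"]).as_matrix()[:,0]
print(round(o["clock"],2),"yaw %.3f tz %.3f fz %.1f z %.4f"%(np.arctan2(x[1],x[0]),np.mean(t),np.mean(f),o["position"][2]))
E
python3 jog.py '{"steps": [[0,0,0,0,0,0.0015,0],[0,0,0,0,0,0.0015,0]]}'>/dev/null; python3 av.py
python3 jog.py '{"steps": [[0,0,-0.0255,0,0,0,0],[0,0,-0.0255,0,0,0,0]]}'>/dev/null; python3 av.py
```

```text
11.43 yaw 2.477 tz -0.002 fz 11.2 z 0.1461
11.93 yaw 2.517 tz -0.001 fz 11.5 z 0.1461
```

To row units: -0.06 rad / 1.5708 = -0.0382.

```bash
for i in 1 2; do python3 jog.py '{"steps": [[0,0,-0.0382,0,0,0,0],[0,0,-0.0382,0,0,0,0]]}'>/dev/null; python3 av.py; done
```

```text
12.43 yaw 2.577 tz 0.003 fz 10.9 z 0.1461
12.93 yaw 2.637 tz 0.002 fz 11.0 z 0.1461
```

```bash
python3 - <<'E'
from h import *
o=manip.get_obs(); np.save("o4.npy",o,allow_pickle=True); im=manip.camera("wrist"); cv2.imwrite("pics/w4.png",im)
p=[int(v) for v in proj("wrist",(.464,.003,.12),o)]; print(p)
a=cv2.imread("pics/w2.png")[152:232,205:305]; b=im[p[1]-60:p[1]+60,p[0]-50:p[0]+50]
cv2.imwrite("pics/cmp4.png",np.hstack([cv2.resize(a,(400,480),interpolation=cv2.INTER_CUBIC),cv2.resize(b,(400,480),interpolation=cv2.INTER_CUBIC)]))
E
```

```text
[254, 235]
```

View pics/cmp4.png

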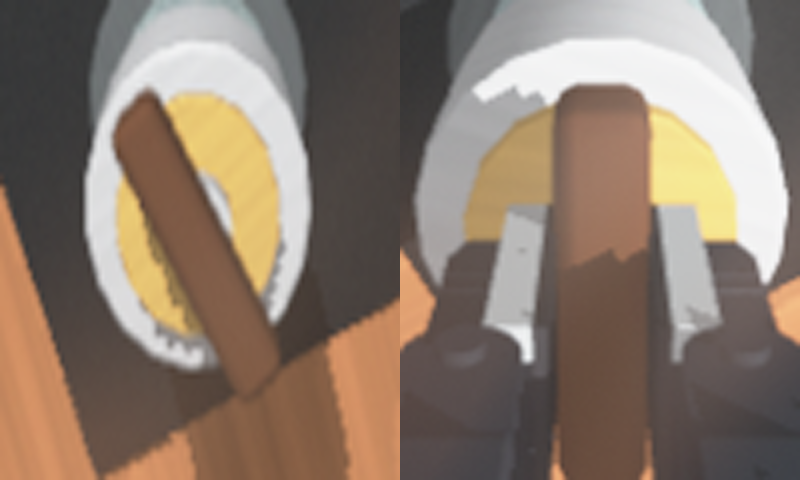

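The pointer isn't visible: either it's under the bar or behind the pads. Stationary torque seems to relax, so I'll reverse clockwise, which is safe for the spindle, and read the torque at the end of each moving row.

The manual's scale: turns go in shares of pi/2 rad. Converting my numbers, 0.06 rad / 1.5708 = 0.0382.

```bash
for i in 1 2 3 4 5 6; do python3 jog.py '{"steps": [[0,0,0.0382,0,0,0,0]]}'>/dev/null; python3 tz.py;  python3 jog.py '{"steps": [[0,0,0.0382,0,0,0,0]]}'>/dev/null; python3 tz.py; done
```

```text
13.1 yaw 2.576 tz -0.033 tau7 1.518 [-4.8 -0.2 10.6]
13.22 yaw 2.515 tz 0.052 tau7 1.014 [-5.2 -0.7 12.1]
13.35 yaw 2.455 tz 0.048 tau7 0.994 [-4.6 -0.1 11.5]
13.47 yaw 2.395 tz -0.027 tau7 0.994 [-5.8 -1.7 10.8]
13.6 yaw 2.335 tz 0.074 tau7 0.922 [-3.5  1.7  8. ]
13.72 yaw 2.276 tz 0.034 tau7 0.918 [-3.3  0.8  8.2]
13.85 yaw 2.216 tz 0.056 tau7 0.918 [-3.1  0.1  8.5]
13.97 yaw 2.156 tz 0.079 tau7 0.918 [-4.   0.1  8. ]
14.1 yaw 2.096 tz 0.151 tau7 0.918 [-4.   0.6  9.3]
14.22 yaw 2.036 tz 0.084 tau7 0.917 [-3.7  0.1  8.4]
14.35 yaw 1.976 tz 0.062 tau7 0.917 [-4.7 -0.4  9.7]
14.47 yaw 1.916 tz 0.111 tau7 0.917 [-4.3 -0.1  9.8]
```

To row units: -0.05 rad / 1.5708 = -0.0318.

```bash
python3 av.py; for i in 1 2 3 4 5 6 7 8; do python3 jog.py '{"steps": [[0,0,-0.0318,0,0,0,0]]}'>/dev/null; python3 tz.py; done
```

```text
14.72 yaw 1.917 tz 0.008 fz 9.6 z 0.1460
14.85 yaw 1.968 tz 0.059 tau7 -1.271 [-4.  -0.5  9.1]
14.97 yaw 2.019 tz 0.016 tau7 -0.850 [-4.4  1.2  9.4]
15.1 yaw 2.069 tz -0.018 tau7 -0.835 [-3.8  1.   8.9]
15.22 yaw 2.119 tz 0.041 tau7 -0.834 [-3.4  1.1  7.6]
15.35 yaw 2.169 tz -0.022 tau7 -0.833 [-3.2  0.7  7.9]
15.47 yaw 2.219 tz -0.086 tau7 -0.751 [-3.1  1.7  8.5]
15.6 yaw 2.269 tz -0.057 tau7 -0.756 [-2.6  1.3  8.2]
15.72 yaw 2.319 tz -0.105 tau7 -0.755 [-2.1  2.   7.9]
```

Bite found in both senses. Anticlockwise, torque jumps at yaw 2.19–2.22 after reversing from 1.917. Clockwise, it jumps at about 2.36 after reversing from 2.637. The free play is therefore about 0.27 rad (15°), under 30°, so the mill goes to the gallery. Now I'll release, rise and look.

```bash
python3 jog.py '{"steps": [[0,0,0,0,0,0,0.3],[0,0,0,0,0,0,1],[0,0,0,0,0,0,1],[0,0,0,0,0,0,1],[0,0,0,0,0,-0.05,1],[0,0,0,0,0,-0.1,1],[0,0,0,0,0,-0.114,1],[0,0,0,0,0,-0.114,1]]}'
python3 - <<'E'
from hand import *
o=manip.get_obs(); np.save("o5.npy",o,allow_pickle=True); im=manip.camera("wrist"); print(np.round(o["joint_pos"],2)); cv2.imwrite("pics/w5.png",im)
p=proj("wrist",(.464,.003,.138),o); print(p); handle(im,o,p,30)
T=R.from_quat(o["ee_rot"]).as_matrix(); print("place tool shift",T.T@(np.array([.432,.306,o["position"][2]])-o["position"]))
cv2.imwrite("pics/w5x.png",cv2.resize(im,(640,480)))
E
```

```text
clock: 16.73
position: [0.4646, 0.0027, 0.259]
ee_rot: [0.4, 0.917, 0.001, 0.0]
ft_force: [-0.5, -0.3, -0.8]
grip_width: 1.002
grasp_force: 0.0
[-0.71 -0.07  0.59  1.88  0.04  1.32  0.62]
(np.float64(254.67609993751014), np.float64(191.94773343462137))
area 688 px [254.6 191. ] C [0.4634 0.0036 0.138 ] mid [0.463 0.004 0.141] len 0.0519 rz to align x: -0.007 world ang 133.2
tool shift [ 0.0015 -0.0004  0.121 ]
place tool shift [2.44503333e-01 1.82412633e-01 1.77863322e-04]
```

View pics/w5x.png

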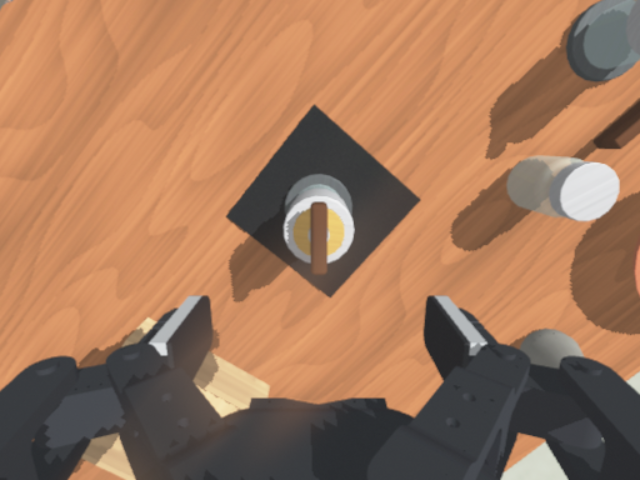

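The mill stands free at (0.463, 0.004) with the bar aligned. Next I'll look at the empty place from above before carrying it there.

```bash
python3 jog.py '{"steps": [[0,0,0,0.04,0.03,0,1],[0,0,0,0.08,0.06,0,1],[0,0,0,0.12,0.09,0,1],[0,0,0,0.16,0.12,0,1],[0,0,0,0.2,0.15,0,1],[0,0,0,0.2445,0.1824,0,1],[0,0,0,0.2445,0.1824,0,1],[0,0,0,0.2445,0.1824,0,1]]}'
python3 - <<'E'
from h import *
o=manip.get_obs(); np.save("o6.npy",o,allow_pickle=True); im=manip.camera("wrist"); print(np.round(o["joint_pos"],2)); cv2.imwrite("pics/w6.png",im)
cv2.imwrite("pics/w6x.png",cv2.resize(im,(800,600)))
E
```

```text
clock: 17.77
position: [0.4315, 0.305, 0.2571]
ee_rot: [0.4, 0.916, -0.001, -0.0]
ft_force: [-0.3, -0.2, 0.1]
grip_width: 1.001
grasp_force: 0.0
[-0.99  0.11  0.31  1.72 -0.03  1.32  0.08]
```

View pics/w6x.png

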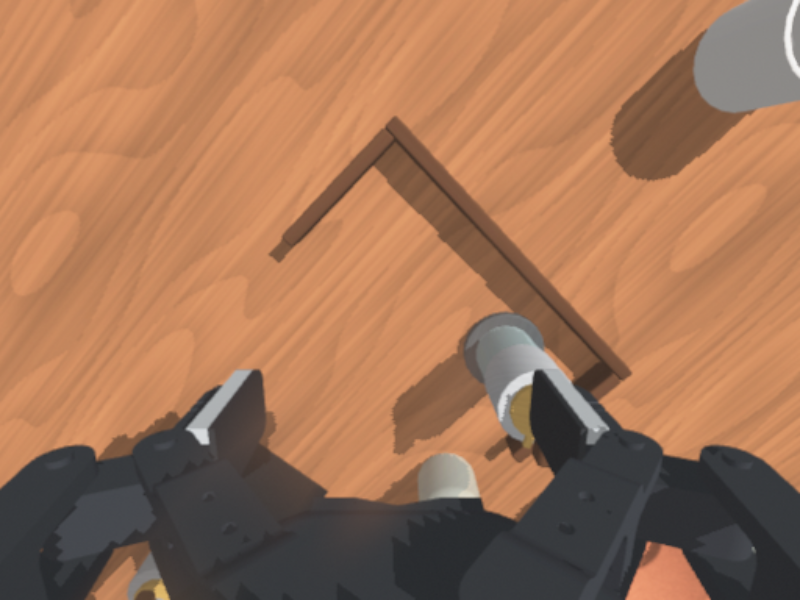

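The view shows the gallery's outer near-back corner at (394,118) and its far-back corner at (631,375). The near rail's free end is at (291,240), and the twin's foot is at (504,350).

```bash
python3 - <<'E'
from h import *
o=np.load("o6.npy",allow_pickle=True).item(); S=1/1.5625
w=lambda u,v,z:onz("wrist",u*S,v*S,z,o)
c=w(394,118,.03); f=w(631,375,.03); e=w(285,237,.03); tw=w(504,352,.01)
print(c,f,np.linalg.norm(c-f),e,np.linalg.norm(c-e),"twin",tw)
print("tri corner",tri(ray("wrist",394*S,118*S,o),ray("side",172*S,296*S)),tri(ray("wrist",631*S,375*S,o),ray("side",298*S,233*S)))
x=(f-c)/np.linalg.norm(f-c); y=np.array([-x[1],x[0],0])
pn=c+.083*x-.07*y; pf=pn+.124*x; print("near",pn,"far",pf,"yaw",np.degrees(np.arctan2(x[1],x[0])))
T=R.from_quat(o["ee_rot"]).as_matrix(); m=np.array([.4634,.0036,.1085])
print("to mill",T.T@(m-o["position"]),"mill->place",T.T@(np.r_[pn[:2],0]-np.r_[m[:2],0]))
E
```

```text
[0.35370657 0.38316589 0.03      ] [0.64129605 0.37054722 0.03      ] 0.2878661739962794 [0.34997375 0.26074194 0.03      ] 0.12248084619023605 twin [0.55573903 0.30874165 0.01      ]
tri corner (array([0.35330098, 0.38375584, 0.02100974]), np.float64(0.0008796459060601623)) (array([0.63766738, 0.37022945, 0.02897106]), np.float64(0.0070962976573332405))
near [0.43355833 0.30959485 0.03      ] far [0.55743914 0.30415929 0.03      ] yaw -2.5123763443908973
to mill [-0.24262411 -0.18108155  0.14924489] mill->place [ 0.24466847  0.18617264 -0.00068077]
```

```bash
python3 jog.py '{"steps": [[0,0,0,-0.04,-0.03,0,1],[0,0,0,-0.08,-0.06,0,1],[0,0,0,-0.12,-0.09,0,1],[0,0,0,-0.16,-0.12,0,1],[0,0,0,-0.2,-0.15,0,1],[0,0,0,-0.2426,-0.181,0,1],[0,0,0,-0.2426,-0.181,0,1],[0,0,0,-0.2426,-0.181,0.05,1],[0,0,0,-0.2426,-0.181,0.1,1],[0,0,0,-0.2426,-0.181,0.135,1],[0,0,0,-0.2426,-0.181,0.1485,1],[0,0,0,-0.2426,-0.181,0.1485,1],[0,0,0,-0.2426,-0.181,0.1485,0.5],[0,0,0,-0.2426,-0.181,0.1485,0.5],[0,0,0,-0.2426,-0.181,0.1485,0.5],[0,0,0,-0.2426,-0.181,0.1485,0.5]]}' 40; python3 st.py
```

```text
clock: 19.82
position: [0.4648, 0.0048, 0.1117]
ee_rot: [0.4, 0.916, 0.001, 0.001]
ft_force: [-3.2, -2.4, 8.1]
grip_width: 0.641
grasp_force: 40.8
t 19.82 tq [-0.254  0.573  0.001] f [-3.2 -2.4  8.1] pos [0.4648 0.0048 0.1117] yaw 2.3184 q7 0.716 tau7 -0.009 w 0.641 g 40.8
```

```bash
python3 jog.py '{"steps": [[0,0,0,0,0,-0.04,0.5],[0,0,0,0,0,-0.08,0.5],[0,0,0,0.035,0.026,-0.08,0.5],[0,0,0,0.075,0.056,-0.08,0.5],[0,0,0,0.115,0.086,-0.08,0.5],[0,0,0,0.155,0.116,-0.08,0.5],[0,0,0,0.195,0.146,-0.08,0.5],[0,0,0,0.228,0.172,-0.08,0.5],[0,0,0,0.2446,0.1843,-0.08,0.5],[0,0,0,0.2446,0.1843,-0.08,0.5],[0,0,0,0.2446,0.1843,-0.08,0.5]]}'
```

```text
clock: 21.2
position: [0.4331, 0.3082, 0.1902]
ee_rot: [0.401, 0.916, -0.0, 0.0]
ft_force: [-0.4, -0.8, -6.4]
grip_width: 0.637
grasp_force: 48.1
```

```bash
python3 jog.py '{"steps": [[0,0,0,0,0,0.035,0.5],[0,0,0,0,0,0.065,0.5],[0,0,0,0,0,0.077,0.5],[0,0,0,0,0,0.081,0.5],[0,0,0,0,0,0.081,0.5],[0,0,0,0,0,0.081,0.75],[0,0,0,0,0,0.081,1],[0,0,0,0,0,0.081,1],[0,0,0,0,0,0.081,1],[0,0,0,0,0,0.05,1],[0,0,0,0,0,0,1],[0,0,0,0,0,-0.06,1],[0,0,0,0,0,-0.1,1],[0,0,0,-0.08,-0.1,-0.1,1],[0,0,0,-0.12,-0.2,-0.1,1],[0,0,0,-0.12,-0.2,-0.1,1],[0,0,0,-0.12,-0.2,-0.1,1],[0,0,0,-0.12,-0.2,-0.1,1]]}'
python3 - <<'E'
from h import *
o=manip.get_obs(); a=manip.camera("top"); b=manip.camera("side")
print(proj("top",(.4335,.3095,.0)),proj("side",(.4335,.3095,0)))
p=[int(v) for v in proj("top",(.5,.2,.05))]; q=[int(v) for v in proj("side",(.5,.2,.05))]
print(p,q)
cv2.imwrite("pics/f.png",np.hstack([cv2.resize(a[130:310,90:290],(400,360)),cv2.resize(b[100:280,90:290],(400,360))]))
E
```

```text
clock: 23.45
position: [0.3674, 0.083, 0.2908]
ee_rot: [0.402, 0.916, 0.001, -0.0]
ft_force: [-0.7, 0.5, 0.5]
grip_width: 0.997
grasp_force: 0.0
(np.float64(152.622444124681), np.float64(258.1808030360248)) (np.float64(148.43794010779044), np.float64(194.76492754534317))
[189, 233] [186, 191]
```

View pics/f.png

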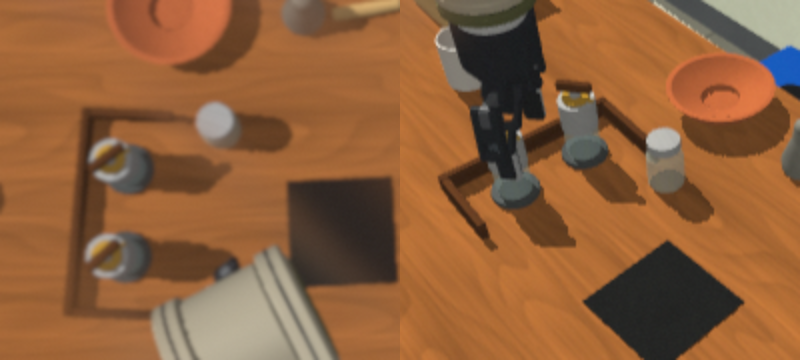

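Both mills stand upright side by side in the gallery: the checked one at (125,258) in the top crop, the twin at (130,165). The jar hasn't moved and the arm touches nothing, so I'm handing in.

```bash
python3 -c "
from workcell import manip
print(manip.hand_in())"
```

```text
the job is handed in; nothing more can be done
None
```

I handed the job in at about 23 s: the checked mill's play measured about 0.27 rad (15°, under the 30° limit), so it now stands free in the gallery's empty place beside its twin; hand-in returned no verdict, and early in the wiggle I pulled up on the handle with nearly the mill's weight, so I only infer that the spindle stayed within 0.6 rad.

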